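# Nudge the engraving blank into its pocket and swing the keeper over it

### The arm

A 6-joint arm with a two-finger parallel gripper is mounted at the origin on the work surface. World frame = base frame: x ahead of the robot, y to its left, z up, the work surface at z = 0. Lengths are in m, angles in rad, forces in N, time in s.
With the tool pointing down it reaches from about 0.3 to 0.775 m from the base axis. Payload 14.6 kg.
Tool frame: the origin (TCP) lies at the very end of the fingers, on their centre line; the grasp point (between the pads) lies 19 mm behind it; z points along the fingers, y is the line along which they close (so a half turn about z gives the same grasp; the last joint's range is limited). The gripper opens to 94 mm and grips with 3 to 60 N. Pads are 16 mm wide; open, the fingers measure 119 mm over their backs; the gripper's body (75 mm by 177 mm) begins 78 mm behind the grasp point.
Start: joints at [1.17, 0.3, 1.521, -0, 1.321, -0.067], TCP at [0.18, 0.52, 0.183] pointing down, gripper open.
Joint ranges: [-3.03, 3.03], [-0.79, 2.21], [0.23, 2.52], [-1.04, 4.18], [0, 3.07], [-2.55, 2.55]. Speed limits (rad/s): [2.22, 2.22, 2.57, 3.14, 3.14, 3.14].

### API

Orientations are given as [roll, pitch, yaw] about the fixed x, y, z axes, in that order (R = Rz(yaw) Ry(pitch) Rx(roll)).
In Python, from station import ctrl gives the robot as it stands.
- The arm moves only by the tool move_arm, never from a script. Its argument "increments" is a list of rows, each a list of 7 numbers: the opening, from 0 (shut) to 1 (fully open), then the shift along the tool's x, y, z in units of 50 mm (1.0 is 50 mm), then the turn, a rotation vector about the tool's x, y, z in rad. In form: [[claw, tx, ty, tz, rx, ry, rz], ...]. A call has 1 to 20 rows; each row shifts and turns the commanded pose from where the row before left it, along the tool's axes as they then stand; what a row does not reach is not made up. A row lasts 1/10 s, in which the tool goes at most 50 mm and 8.59 degrees, less where a joint would pass 70% of its speed; a pose out of reach is approached as far as the arm can. A call is refused whole if a number of a shift passes 1 or a number of a turn 0.15, either way. A call with a gripper value outside its range is refused whole. The fingers move at their own pace and stop on an object; "force" is the grip in N (left out, the last holds). Time passes only in rows, so rows that do not move let the fingers close. It gives the time, the measured TCP pose, the force, the opening and the grip force at its end, in the units of the state.
- ctrl.get_obs(): the state, without advancing time (a new reading comes with each control period).
- ctrl.camera(name): name is "side" or "top" or "wrist"; returns a dict with "color" (420x560x3 uint8, blue, green, red), "K" (3x3 intrinsics, pixels), "distortion" ([k1, k2, p1, p2, k3] as OpenCV has them; the pictures are not rectified), "pose" (4x4, takes a point from camera to world coordinates); the wrist camera has in their place "tool_from_camera" (4x4, takes a point from camera to tool coordinates, whose origin is the TCP and whose axes are the flange's). Camera axes: x right, y down, z forward; pixel columns grow to the right and rows downward; lengths in m; the calibration is good to about 2 mm. A picture is of the moment at which its call begins: read the wrist's pose just before it. There is no depth.
- ctrl.hand_in(): hands the job in; it is judged then, once.
Trained networks look in a picture, given as the dict that the camera call returned (one of the last four; its "shot" number tells which), for a name from the list of things; names that differ only in an ending like _2 or _b are one class to them, and where a whole thing is asked for, a point or a joint stands for the part that bears it (a point fixed in the world has none). Each returns a list of dicts, best first, with "conf" (0 to 1); they miss things now and then, are a little off and sometimes report something else, mostly with a low value. They report only what shows in the picture. A call takes as long as a camera call. They do not tell look-alikes from the thing itself.
- ctrl.cut_out(name, picture): "mask" (420x560 bool, what is visible of it) and "centre" ([row, column] in pixels, amid what is visible of it).
The state is a dict: "time_s": time; "qpos": joint angles; "joint_vel": joint speeds; "tau": joint torques, N m; "ee_pos": TCP position; "eef_rot": TCP orientation; "force": force on the tool from outside, world axes, zero at the start; "moment": the same for the moment, N m; "grip_width": finger opening in m; "grip_force": force on a finger pad.
Only numpy, scipy, OpenCV 4.12 (cv2) and the standard library are available. Lean on these libraries where they do the work, as an engineer would, in place of code of your own. Each camera call takes 0.05 s, during which the arm holds its last target. There are 200 camera calls.

### The job

Load the router's pallet: with the fingertips, push the loose round aluminium blank across the pallet until it drops into the round pocket and lies flat on the pocket's floor. Then push the post of the swing clamp round until its arm is fully shut over the seated blank, and move clear. Only push - do not lift the blank off the pallet or shove it over the pallet's edge or flip it - and leave the other things on the pallet and the bench where they are.

Things in the scene. Friction and masses are not known exactly. Their poses are not given: they have to be found in the camera images.
- fixture: The pallet, fixed to the bench: aluminium base plate 200 x 270 x 12 mm under a brown fibreboard plate 180 (x) x 250 (y) x 18 mm whose flat upper face is 30 mm above the bench. Origin: centre of the underside; x, y along its sides (y the long way), z up. A round pocket is cut in its upper face at x 0, y +60 mm.
- pocket (a point): Centre of the floor of the round pocket in the pallet: 54 mm in diameter, 7 mm deep, its dark floor 23 mm above the bench. Axes as the pallet's.
- blank: The loose round aluminium blank: a plain disc 50 mm in diameter, 12 mm thick, about 64 g, lying flat on the pallet. Origin: centre of its underside (30 mm above the bench on the pallet's face, 23 mm when seated; seated, its top stands 5 mm above the pallet's face).
- clamp (a joint): Angle of the swing clamp about its upright pivot, rad: 0 = fully shut against its stop (arm points along the pallet's +x, over the middle of the pocket), growing counter-clockwise from above; at 1.57 the arm points along the pallet's +y. It stays where it is left (friction: about 0.7 N at the post) and starts open, 1.25 to 1.8.
- clamp_pivot (a point): Top of the swing clamp's pivot, 52 mm above the bench, at x -55, y +60 mm on the pallet; the pivot boss is 22 mm in diameter.
- clamp_post (a point): Centre of the top of the black upright post near the free end of the clamp's arm, 75 mm above the bench, 62 mm from the pivot axis. The post is 14 mm in diameter, standing out of the arm from 49 mm above the bench to its top. The dark steel arm is 18 mm wide, 72 mm long and lies 39 to 49 mm above the bench, with a rubber foot under it down to 36.5 mm, 1.5 mm clear of the seated blank: it does not pass over an unseated one.
- collet_nut: Bystander: loose steel collet nut standing on the pallet, 24 mm in diameter, 20 mm high, origin at its underside.
- bit_case: Bystander: loose white upright case for milling bits standing on the pallet, 16 x 30 x 36 mm high, origin at its underside.
- wrench: Bystander: wrench, 140 mm long, lying on the bench to the robot's right.
- brush: Bystander: brush, 170 mm long, lying on the bench to the robot's left.
- screw_jar: Bystander: clear jar with a black cap, 60 mm in diameter, 75 mm high, on the bench to the robot's right.
- offcut: Bystander: plywood offcut 90 x 60 x 18 mm on the bench to the robot's left.
Not all that is in view belongs to the job. Of the things shaped like the blank, the aluminium one is meant.

How it is judged:
On the way, in this order (a step that is already met when the one before it is completed fails the run):
1. the blank lies flat on the floor of the round pocket (z of blank in the frame of fixture below 0.0248 m and horizontal distance between blank and pocket below 0.004 m and angle between blank's own z axis and vertical below 0.06 rad), for 0.2 s.
2. the clamp is shut over the seated blank (all of step 1 and value of joint clamp below 0.12 rad), for 0.2 s.
At the end, for the whole second after the job is handed in: The blank lies flat (within 0.06 rad) on the pocket's floor (within 1.8 mm), centred within 4 mm, at rest, and the clamp is within 0.12 rad of fully shut over it (all of step 2 and linear speed of blank below 0.01 m/s); the robot touches nothing.
It fails at once if the blank is lifted more than 5 mm off the pallet's face (z of blank in the frame of fixture above 0.035 m).
It fails at once if the blank is tipped up by more than 0.5 rad (angle between blank's own z axis and vertical above 0.5 rad).
It fails at once if the blank falls off the pallet (z of blank in the frame of fixture below 0.015 m).
It fails at once if another thing on the pallet or bench is moved by more than 15 mm (distance of any of collet_nut, bit_case, wrench, brush, screw_jar, offcut from where it was at the start of the episode above 0.015 m).
It also fails if it takes over 58 s, if anything falls off the work surface, if the arm or the gripper's body presses on something with over 40 N, if the wrist force passes 120 N, or if a joint passes its speed limit or range.

## Working session

There is one attempt and no reset: what is moved stays moved. The work goes in short steps, Python scripts to look and compute and a tool call to move; the robot and the scene stay as the last step left them, time stands still between calls to the robot, and variables do not carry over. Pictures are saved under pics/ and viewed, at most 10 in all, crops included, and the job is handed in when it is done.

Besides the shell and the picture viewer there is one more tool, called after "Emit:" as name(argument=value, ...) on one line, values as JSON. move_arm: Moves the arm, as the interface text tells. Its arguments: {"type":"object","properties":{"increments":{"type":"array","items":{"type":"array","items":{"type":"number"}}},"force":{"type":"number"}},"required":["increments"]}

```bash
ls; mkdir -p pics; cat > h.py <<'E'
import numpy as np, cv2
from station import ctrl
def ray(cam,px,z):
    """pixel (col,row) -> world point on plane z (fixed cameras)"""
    u=cv2.undistortPoints(np.array([[px]],float),np.array(cam["K"]),np.array(cam["distortion"]))[0,0]
    P=np.array(cam["pose"]); d=P[:3,:3]@[u[0],u[1],1]; o=P[:3,3]
    return o+d*(z-o[2])/d[2]
def proj(cam,p):
    P=np.linalg.inv(np.array(cam["pose"])); 
    r,_=cv2.projectPoints(np.atleast_2d(np.array(p,float)),cv2.Rodrigues(P[:3,:3])[0],P[:3,3],np.array(cam["K"]),np.array(cam["distortion"]))
    return r[:,0]
E
python3 - <<'E'
from h import *
for n in ["top","side"]:
    c=ctrl.camera(n); cv2.imwrite(f"pics/{n}0.png",c["color"])
    print(n,np.round(c["pose"],3).tolist())
    for k,z in [("fixture",.03),("blank",.036),("pocket",.023),("clamp",.049),("clamp_pivot",.052),("clamp_post",.075),("collet_nut",.02+.03),("bit_case",.066)]:
        try:
            for r in ctrl.cut_out(k,c)[:3]:
                ce=r["centre"]; print(k,round(r["conf"],2),np.round(ce,1),int(r["mask"].sum()),np.round(ray(c,ce[::-1],z),4))
        except Exception as e: print(k,e)
E
```

```text
pics
top [[-0.013, -0.997, 0.077, 0.514], [-1.0, 0.011, -0.023, 0.001], [0.022, -0.077, -0.997, 1.051], [0.0, 0.0, 0.0, 1.0]]
blank 0.93 [231.2 299. ] 327 [ 0.5368 -0.06    0.036 ]
blank 0.77 [187. 365.] 297 [ 0.6384 -0.2169  0.036 ]
blank 0.72 [220.9 373.2] 369 [ 0.5585 -0.234   0.036 ]
pocket 0.74 [233.7 275.4] 9125 [ 0.5319 -0.0053  0.023 ]
clamp 0.69 [246.7 235.9] 301 [0.503  0.0852 0.049 ]
clamp_pivot 0.69 [245.5 233.6] 287 [0.5058 0.0901 0.052 ]
clamp_post 0.52 [247.6 234.5] 284 [0.5013 0.0861 0.075 ]
collet_nut 0.67 [196.2 234.5] 101 [0.6185 0.0877 0.05  ]
bit_case 0.58 [270.2 302.5] 107 [ 0.4488 -0.0647  0.066 ]
bit_case 0.16 [275.5 431.5] 464 [ 0.4317 -0.3573  0.066 ]
side [[0.988, -0.085, 0.126, 0.475], [-0.152, -0.504, 0.85, -0.808], [-0.008, -0.859, -0.511, 0.551], [0.0, 0.0, 0.0, 1.0]]
fixture 0.64 [242.6 253.8] 6295 [ 0.5283 -0.0677  0.03  ]
fixture 0.54 [238.8 218.6] 212 [ 0.4538 -0.041   0.03  ]
blank 0.85 [229.8 365.5] 272 [ 0.7774 -0.0681  0.036 ]
blank 0.69 [302.3 279.8] 479 [ 0.5546 -0.2648  0.036 ]
blank 0.66 [292.8 323.3] 463 [ 0.6358 -0.2533  0.036 ]
pocket 0.64 [244.7 252.2] 6196 [ 0.5248 -0.065   0.023 ]
pocket 0.56 [177.2 205.4] 371 [0.4247 0.2856 0.023 ]
pocket 0.45 [170.7 279.1] 463 [0.6379 0.2919 0.023 ]
clamp 0.48 [206.6 235.6] 240 [0.4984 0.0598 0.049 ]
clamp_pivot 0.59 [200.7 236.8] 277 [0.5029 0.0825 0.052 ]
clamp_post 0.71 [203.2 242.5] 286 [0.5137 0.0277 0.075 ]
bit_case 0.64 [238.2 219.9] 225 [ 0.4579 -0.0922  0.066 ]
```

```bash
python3 - <<'E'
import cv2
t=cv2.imread("pics/top0.png"); cv2.imwrite("pics/topc.png",cv2.resize(t[150:310,180:400],(792,576),interpolation=cv2.INTER_CUBIC))
s=cv2.imread("pics/side0.png"); cv2.imwrite("pics/sidec.png",cv2.resize(s[160:340,170:410],(800,600),interpolation=cv2.INTER_CUBIC))
E
```

```text
(no output)
```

View pics/topc.png

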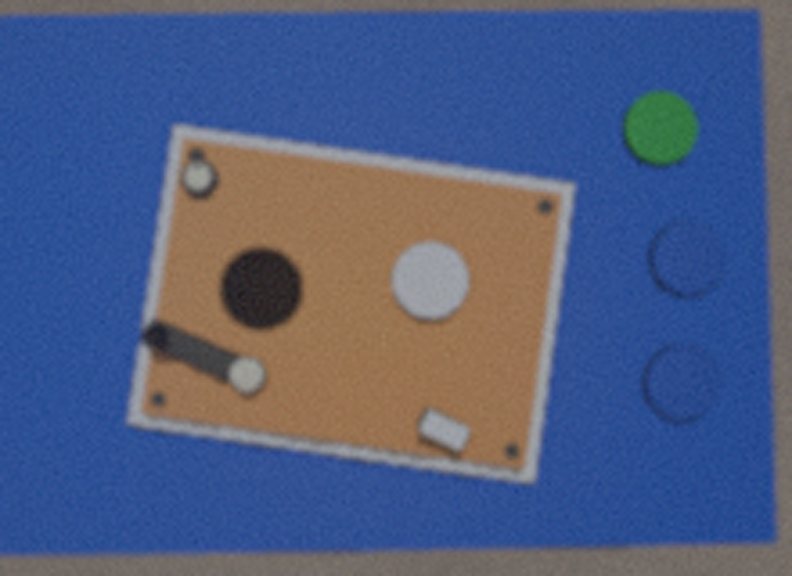

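View pics/sidec.png

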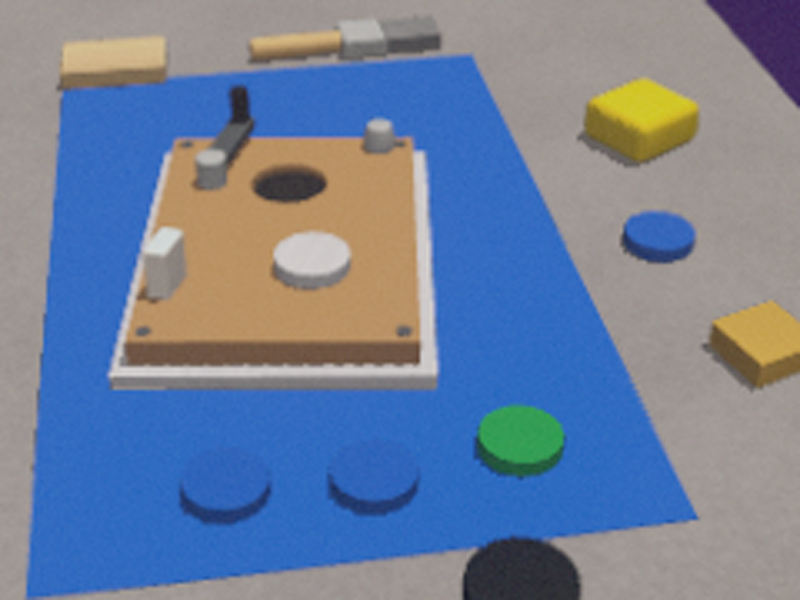

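The aluminium blank is the light grey disc on the pallet: top crop (430,280), side crop (312,258). The look-alikes are green at top crop (660,128), two blue ones at (685,258) and (680,383), all off the pallet, plus blue and black ones further out. The enlarged crops above confirm this. The pocket is at top crop (262,288), the clamp pivot at (246,375), the post at (155,335), the nut at (198,178) and the case at (443,430).

```bash
cat >> h.py <<'E'
def blob(mask,near,rad=None):
    """centroid of the component nearest (col,row)"""
    n,l,st,ce=cv2.connectedComponentsWithStats(mask.astype(np.uint8))
    k=[i for i in range(1,n) if st[i,4]>25]
    i=min(k,key=lambda i:np.hypot(*(ce[i]-near)))
    return ce[i],st[i,4],l==i
E
python3 - <<'E'
from h import *
from scipy.optimize import least_squares
c=ctrl.camera("top"); s=ctrl.camera("side")
im=cv2.GaussianBlur(c["color"],(3,3),0).astype(int); hsv=cv2.cvtColor(c["color"],cv2.COLOR_BGR2HSV)
f=lambda x,y:np.array([180+x/3.6,150+y/3.6])
S=im.max(2)-im.min(2);V=im.max(2)
light=(S<40)&(V>130); dark=(V<75)
b=blob(light,f(430,280)); p=blob(dark,f(262,288))
print("blank",b[:2],ray(c,b[0],.042)); print("pocket",p[:2],ray(c,p[0],.030),ray(c,p[0],.023))
# board corners
brown=(hsv[...,0]<22)&(hsv[...,1]>80)&(V>90)
_,_,m=blob(brown,f(350,290)); cn,_=cv2.findContours(m.astype(np.uint8),0,2); 
r=cv2.minAreaRect(np.vstack(cn)); 
q=np.array([ray(c,x,.03) for x in cv2.boxPoints(r)]); print("corners",q[:,:2],q.mean(0))
for nm,xy,z in [("pivot",(246,375),.052),("post",(155,333),.075),("nut",(198,176),.05),("case",(443,428),.066)]:
    print(nm,ray(c,f(*xy),z))
g=lambda x,y:np.array([170+x/3.333,160+y/3.333])
for nm,xy,z in [("blank",(312,253),.042),("pocketrim",(289,184),.03),("pivot",(211,157),.052),("post",(240,90),.075),("nut",(380,126),.05)]:
    print("side",nm,ray(s,g(*xy),z))
E
```

```text
blank (array([299.11627907, 227.27906977]), np.int32(387)) [ 0.54566196 -0.0600176   0.042     ]
pocket (array([252.11299435, 229.71468927]), np.int32(354)) [0.54169052 0.04888213 0.03      ] [0.5418777  0.04921378 0.023     ]
corners [[ 0.46281612  0.12497675]
 [ 0.63870827  0.09848047]
 [ 0.5996352  -0.14774888]
 [ 0.42380763 -0.11809621]] [ 0.5312418  -0.01059697  0.03      ]
pivot [0.48574859 0.0568612  0.052     ]
post [0.512881   0.11143813 0.075     ]
nut [0.6122585  0.08662044 0.05      ]
case [ 0.45169454 -0.06597201  0.066     ]
side blank [ 0.55039792 -0.06329805  0.042     ]
side pocketrim [0.5463712  0.04358866 0.03      ]
side pivot [0.49275917 0.05314048 0.052     ]
side post [0.51861259 0.10755889 0.075     ]
side nut [0.61826792 0.0812033  0.05      ]
```

```bash
cat >> h.py <<'E'
from scipy.spatial.transform import Rotation as R
def rot(o=None): return R.from_euler("xyz",(o or ctrl.get_obs())["eef_rot"])
def delta(pos,yaw=None):
    """total shift in tool units (tool axes as now) and rz turn to reach pos, tool down, tool-x at yaw"""
    o=ctrl.get_obs(); r=rot(o); d=r.inv().apply(np.array(pos)-o["ee_pos"])/.05
    x=r.apply([1,0,0]); y=np.arctan2(x[1],x[0])
    print("t",round(o["time_s"],2),"pos",np.round(o["ee_pos"],4),"shift units",np.round(d,3),"toolx yaw",round(y,3), "tool z",np.round(r.apply([0,0,1]),3),"F",np.round(o["force"],1),"w",o["grip_width"])
    if yaw is not None: print("rz turn",round((-(yaw-y)+np.pi)%(2*np.pi)-np.pi,3))
E
python3 -c "
from h import *
delta([.535,-.01,.26],np.pi/2); print(ctrl.get_obs()['qpos'])"
```

```text
t 1.0 pos [0.1802 0.5196 0.1829] shift units [-10.176  -7.683  -1.543] toolx yaw 2.808 tool z [-0.  0. -1.] F [-0.  -0.2 -0.2] w 0.09410604569586684
rz turn 1.237
[ 1.17040775e+00  2.99880623e-01  1.52096414e+00  6.09523893e-05
  1.32072803e+00 -6.65715238e-02]
```

Emit:
move_arm(increments=[[0.4, -0.6, -0.45, -0.1, 0, 0, 0], [0.4, -0.6, -0.45, -0.1, 0, 0, 0], [0.4, -0.6, -0.45, -0.1, 0, 0, 0], [0.4, -0.6, -0.45, -0.1, 0, 0, 0], [0.4, -0.6, -0.45, -0.1, 0, 0, 0], [0.4, -0.6, -0.45, -0.1, 0, 0, 0], [0.4, -0.6, -0.45, -0.1, 0, 0, 0], [0.4, -0.6, -0.45, -0.1, 0, 0, 0], [0.4, -0.6, -0.45, -0.1, 0, 0, 0], [0.4, -0.6, -0.45, -0.1, 0, 0, 0], [0.4, -0.6, -0.45, -0.1, 0, 0, 0], [0.4, -0.6, -0.45, -0.1, 0, 0, 0], [0.4, -0.6, -0.45, -0.1, 0, 0, 0], [0.4, -0.6, -0.45, -0.1, 0, 0, 0], [0.4, -0.6, -0.45, -0.1, 0, 0, 0], [0.4, -0.6, -0.45, -0.1, 0, 0, 0], [0.4, -0.6, -0.45, 0, 0, 0, 0]])

```text
time_s: 2.7
ee_pos: [0.5376, -0.0104, 0.2636]
eef_rot: [3.141, 0.001, 2.808]
force: [-0.0, 0.8, -0.5]
grip_width: 0.0379
grip_force: 0.0
```

Emit:
move_arm(increments=[[0.4, 0, 0, 0, 0, 0, 0.133], [0.4, 0, 0, 0, 0, 0, 0.133], [0.4, 0, 0, 0, 0, 0, 0.133], [0.4, 0, 0, 0, 0, 0, 0.133], [0.4, 0, 0, 0, 0, 0, 0.133], [0.4, 0, 0, 0, 0, 0, 0.133], [0.4, 0, 0, 0, 0, 0, 0.133], [0.4, 0, 0, 0, 0, 0, 0.133], [0.4, 0, 0, 0, 0, 0, 0.133], [0.4, 0, 0, 0, 0, 0, 0], [0.4, 0, 0, 0, 0, 0, 0]])

```text
time_s: 3.8
ee_pos: [0.5367, -0.0089, 0.2629]
eef_rot: [-3.142, 0.0, 1.615]
force: [-0.4, 0.1, 0.6]
grip_width: 0.0372
grip_force: 0.0
```

```bash
python3 - <<'E'
from h import *
delta([.547,-.11,.033],1.607)
o=ctrl.get_obs(); c=ctrl.camera("wrist")
T=np.eye(4);T[:3,:3]=rot(o).as_matrix();T[:3,3]=o["ee_pos"]
c["pose"]=T@np.array(c["tool_from_camera"])
cv2.imwrite("pics/w0.png",c["color"]); np.savez("w0.npz",**{k:c[k] for k in("K","distortion","pose")})
E
```

```text
t 3.8 pos [ 0.5367 -0.0089  0.2629] shift units [-2.03   0.117  4.597] toolx yaw 1.615 tool z [-0. -0. -1.] F [-0.4  0.1  0.6] w 0.03718827265636406
rz turn 0.008
```

View pics/w0.png

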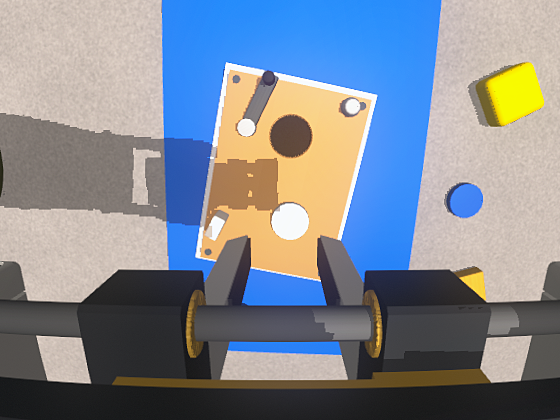

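The wrist view shows the blank at (290,221), the pocket at (291,136), the pivot at (247,127), the post at (268,78), the nut at (351,106) and the case at (216,228).

```bash
python3 - <<'E'
from h import *
im=cv2.imread("pics/w0.png"); c=dict(np.load("w0.npz")); S=im.max(2).astype(int)-im.min(2);V=im.max(2)
b=blob((S<30)&(V>180),(290,221)); p=blob(V<80,(291,136))
print("blank",b[:2],ray(c,b[0],.042)); print("pocket",p[:2],ray(c,p[0],.03))
for n,q,z in [("pivot",(246.5,127),.052),("post",(268.5,76.5),.075),("nut",(351,105),.05),("case",(217,226),.066)]: print(n,ray(c,q,z))
q=[ray(c,x,.012)[:2] for x in [(226,63),(377,96),(333,287),(196,259)]]
print(q)
E
```

```text
blank (array([289.76301115, 220.95817844]), np.int32(1076)) [ 0.54602718 -0.05865085  0.042     ]
pocket (array([273.42084485, 290.47058824]), np.int32(2533)) [ 0.52814533 -0.16556547  0.03      ]
pivot [0.48811675 0.0588399  0.052     ]
post [0.51364389 0.11472102 0.075     ]
nut [0.61213906 0.09038736 0.05      ]
case [ 0.45526982 -0.06255066  0.066     ]
[array([0.45556411, 0.1383798 ]), array([0.65252565, 0.10656686]), array([ 0.61581038, -0.16546791]), array([ 0.41382144, -0.13026221])]
```

Emit:
move_arm(increments=[[0.38, -0.4, 0.02, 0.2, 0, 0, 0], [0.38, -0.4, 0.02, 0.5, 0, 0, 0], [0.38, -0.4, 0.02, 0.6, 0, 0, 0], [0.38, -0.4, 0.02, 0.6, 0, 0, 0], [0.38, -0.22, 0.02, 0.6, 0, 0, 0], [0.38, 0, 0, 0.6, 0, 0, 0], [0.38, 0, 0, 0.6, 0, 0, 0], [0.38, 0, 0, 0.5, 0, 0, 0], [0.38, 0, 0, 0.3, 0, 0, 0], [0.38, 0, 0, 0.1, 0, 0, 0], [0.38, 0, 0, 0, 0, 0, 0]])

```text
time_s: 4.95
ee_pos: [0.5453, -0.0996, 0.0327]
eef_rot: [-3.141, -0.0, 1.612]
force: [0.3, 0.9, 0.2]
grip_width: 0.0355
grip_force: 0.0
```

```bash
python3 -c "
from h import *
delta([.547,-.084,.033],1.608)"
```

```text
t 4.95 pos [ 0.5453 -0.0996  0.0327] shift units [ 0.31   0.048 -0.007] toolx yaw 1.612 tool z [-0.001  0.    -1.   ] F [0.3 0.9 0.2] w 0.03550526666996546
rz turn 0.004
```

Emit:
move_arm(increments=[[0.38, 0.1, 0.04, 0, 0, 0, 0], [0.38, 0.1, 0, 0, 0, 0, 0], [0.38, 0.1, 0, 0, 0, 0, 0], [0.38, 0.1, 0, 0, 0, 0, 0], [0.38, 0.1, 0, 0, 0, 0, 0], [0.38, 0.1, 0, 0, 0, 0, 0], [0.38, 0.1, 0, 0, 0, 0, 0], [0.38, 0.1, 0, 0, 0, 0, 0], [0.38, 0.1, 0, 0, 0, 0, 0], [0.38, 0.1, 0, 0, 0, 0, 0], [0.38, 0.1, 0, 0, 0, 0, 0], [0.38, 0.1, 0, 0, 0, 0, 0], [0.38, 0.1, 0, 0, 0, 0, 0], [0.38, 0.1, 0, 0, 0, 0, 0], [0.38, 0.1, 0, 0, 0, 0, 0], [0.38, 0.1, 0, 0, 0, 0, 0], [0.38, 0.1, 0, 0, 0, 0, 0], [0.38, 0.1, 0, 0, 0, 0, 0], [0.38, 0.1, 0, 0, 0, 0, 0], [0.38, 0.1, 0, 0, 0, 0, 0]])

```text
time_s: 6.95
ee_pos: [0.5434, 0.0008, 0.0329]
eef_rot: [3.142, -0.0, 1.611]
force: [-0.1, -0.7, -0.2]
grip_width: 0.0355
grip_force: 0.0
```

```bash
python3 - <<'E'
from h import *
delta([.542,.0234,.033],1.608)
o=ctrl.get_obs(); c=ctrl.camera("wrist"); t=ctrl.camera("top")["color"]
a=cv2.resize(c["color"][100:310,140:420],(560,420),interpolation=cv2.INTER_CUBIC); 
b=cv2.resize(t[190:270,215:335],(630,420),interpolation=cv2.INTER_CUBIC)
cv2.imwrite("pics/p1.png",cv2.resize(np.hstack([a,b]),(800,282)))
cv2.imwrite("w1.png",c["color"])
T=np.eye(4);T[:3,:3]=rot(o).as_matrix();T[:3,3]=o["ee_pos"]
np.savez("w1.npz",K=c["K"],distortion=c["distortion"],pose=T@np.array(c["tool_from_camera"]))
E
```

```text
t 6.95 pos [0.5434 0.0008 0.0329] shift units [ 0.452 -0.009 -0.003] toolx yaw 1.611 tool z [ 0.  0. -1.] F [-0.1 -0.7 -0.2] w 0.035528710543533036
rz turn 0.003
```

View pics/p1.png

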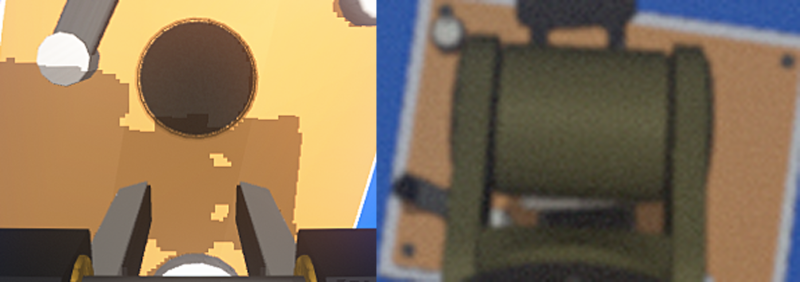

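```bash
python3 - <<'E'
from h import *
c=dict(np.load("w1.npz")); im=cv2.imread("w1.png")
for n,p in [("blank if pushed",[.543,.026,.042]),("blank orig",[.546,-.0595,.042]),("tipL",[.5434-.018,.009,.033]),("tipR",[.5434+.018,.009,.033]),("tcp",[.5434,.0008,.033]),("pocket",[.542,.049,.03])]: print(n,proj(c,p))
s=ctrl.camera("side"); 
for r in ctrl.cut_out("blank",s)[:4]: print(r["conf"],r["centre"],ray(s,r["centre"][::-1],.038))
cv2.imwrite("pics/p2.png",np.hstack([cv2.resize(s["color"][150:330,180:360],(400,400),interpolation=cv2.INTER_CUBIC),cv2.resize(im[:,70:490],(400,400))]))
E
```

```text
blank if pushed [[286.02090768 202.16331133]]
blank orig [[285.14132048 329.52646096]]
tipL [[256.82658605 224.42932653]]
tipR [[314.00498453 226.63444344]]
tcp [[284.90713821 237.9426725 ]]
pocket [[285.82473515 161.13223494]]
0.95 [290.9, 323.9] [ 0.63741295 -0.25065836  0.038     ]
0.85 [301.5, 282.6] [ 0.55942122 -0.26572615  0.038     ]
0.83 [234.9, 261.5] [ 0.54692468 -0.05284512  0.038     ]
0.64 [305.9, 235.3] [ 0.47664284 -0.26370811  0.038     ]
```

View pics/p2.png

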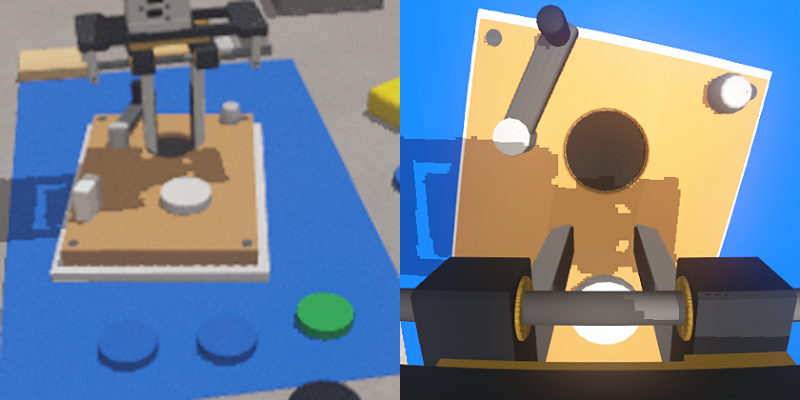

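```bash
python3 - <<'E'
from h import *
s=ctrl.camera("side"); o=ctrl.get_obs(); print(np.round(o["ee_pos"],4),o["force"],np.round(o["moment"],2))
cv2.imwrite("pics/p3.png",cv2.resize(s["color"][195:265,215:310],(800,590),interpolation=cv2.INTER_CUBIC))
for x in(-.018,-.03,.018,.03):
  for z in (.033,.045,.055): print(x,z,np.round((proj(s,[.5434+x,-.007,z])[0]-[215,195])*8.42))
E
```

```text
[5.434e-01 4.000e-04 3.290e-02] [-0.05731472  0.6569451   0.09141134] [-0.06  0.11  0.04]
-0.018 0.033 [293. 264.]
-0.018 0.045 [291. 226.]
-0.018 0.055 [289. 195.]
-0.03 0.033 [249. 268.]
-0.03 0.045 [246. 230.]
-0.03 0.055 [244. 199.]
0.018 0.033 [426. 252.]
0.018 0.045 [425. 215.]
0.018 0.055 [424. 183.]
0.03 0.033 [470. 248.]
0.03 0.045 [469. 211.]
0.03 0.055 [468. 179.]
```

View pics/p3.png

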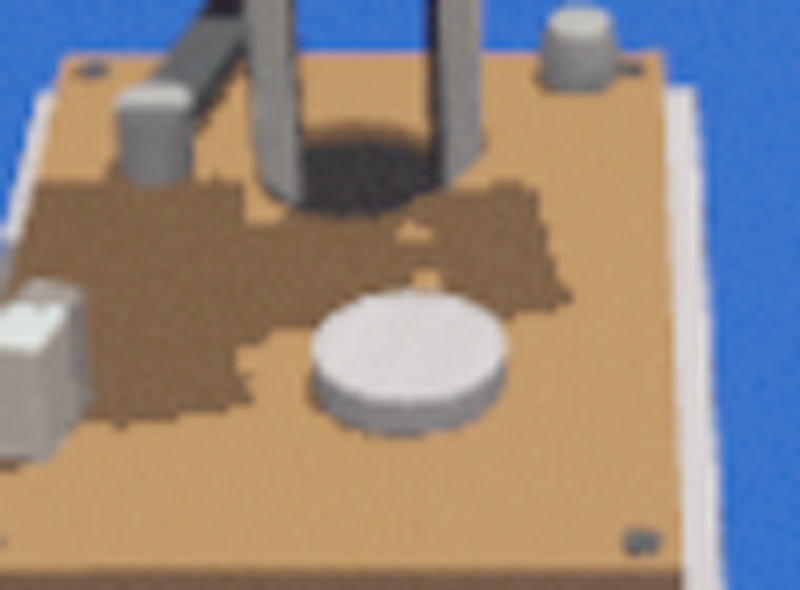

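The side view shows the blank still at (410,350), with the fingertips past it at (300,207) and (440,187). That puts them about 18 mm higher than the reported TCP says, so they went over the blank. I'll lower the tips onto the bare face to get the true tip height.

Emit:
move_arm(increments=[[0.38, 0, 0, 0.05, 0, 0, 0], [0.38, 0, 0, 0.05, 0, 0, 0], [0.38, 0, 0, 0.05, 0, 0, 0], [0.38, 0, 0, 0.04, 0, 0, 0], [0.38, 0, 0, 0, 0, 0, 0]])

```text
time_s: 7.7
ee_pos: [0.5432, 0.0004, 0.023]
eef_rot: [-3.141, -0.0, 1.611]
force: [-0.4, -0.4, 0.3]
grip_width: 0.0354
grip_force: 0.0
```

Emit:
move_arm(increments=[[0.38, 0, 0, 0.04, 0, 0, 0], [0.38, 0, 0, 0.04, 0, 0, 0], [0.38, 0, 0, 0, 0, 0, 0]])

```text
time_s: 8.0
ee_pos: [0.5432, 0.0004, 0.0191]
eef_rot: [-3.141, -0.0, 1.611]
force: [0.6, -0.6, 0.3]
grip_width: 0.0359
grip_force: 0.0
```

Emit:
move_arm(increments=[[0.38, 0, 0, 0.04, 0, 0, 0], [0.38, 0, 0, 0, 0, 0, 0]])

```text
time_s: 8.2
ee_pos: [0.5432, 0.0004, 0.0171]
eef_rot: [-3.141, -0.0, 1.611]
force: [-0.0, 0.5, -0.3]
grip_width: 0.0358
grip_force: 0.0
```

Emit:
move_arm(increments=[[0.38, 0, 0, 0.02, 0, 0, 0], [0.38, 0, 0, 0.02, 0, 0, 0], [0.38, 0, 0, 0, 0, 0, 0]])

```text
time_s: 8.5
ee_pos: [0.5433, 0.0005, 0.0152]
eef_rot: [-3.141, -0.0, 1.611]
force: [0.1, 0.3, 0.2]
grip_width: 0.036
grip_force: 0.0
```

Emit:
move_arm(increments=[[0.38, 0, 0, 0.02, 0, 0, 0], [0.38, 0, 0, 0, 0, 0, 0]])

```text
time_s: 8.7
ee_pos: [0.5433, 0.0004, 0.0142]
eef_rot: [-3.141, 0.0, 1.611]
force: [0.2, 0.5, -0.3]
grip_width: 0.0356
grip_force: 0.0
```

Emit:
move_arm(increments=[[0.38, 0, 0, 0.02, 0, 0, 0], [0.38, 0, 0, 0, 0, 0, 0]])

```text
time_s: 8.9
ee_pos: [0.5433, 0.0004, 0.0132]
eef_rot: [-3.141, 0.0, 1.611]
force: [-0.1, -0.2, -0.1]
grip_width: 0.0355
grip_force: 0.0
```

Emit:
move_arm(increments=[[0.38, 0, 0, 0.02, 0, 0, 0], [0.38, 0, 0, 0, 0, 0, 0]])

```text
time_s: 9.1
ee_pos: [0.5433, 0.0004, 0.0122]
eef_rot: [-3.141, -0.0, 1.611]
force: [0.1, 0.6, 0.2]
grip_width: 0.0357
grip_force: 0.0
```

Emit:
move_arm(increments=[[0.38, 0, 0, 0.02, 0, 0, 0], [0.38, 0, 0, 0, 0, 0, 0]])

```text
time_s: 9.3
ee_pos: [0.5433, 0.0004, 0.0112]
eef_rot: [-3.141, -0.0, 1.611]
force: [0.3, -0.0, -0.4]
grip_width: 0.0356
grip_force: 0.0
```

Emit:
move_arm(increments=[[0.38, 0, 0, 0.02, 0, 0, 0], [0.38, 0, 0, 0, 0, 0, 0]])

```text
time_s: 9.5
ee_pos: [0.5433, 0.0004, 0.0102]
eef_rot: [-3.141, -0.0, 1.611]
force: [-0.1, 0.1, -0.1]
grip_width: 0.0358
grip_force: 0.0
```

Emit:
move_arm(increments=[[0.38, 0, 0, 0.02, 0, 0, 0], [0.38, 0, 0, 0, 0, 0, 0]])

```text
time_s: 9.7
ee_pos: [0.5433, 0.0004, 0.0092]
eef_rot: [-3.141, -0.0, 1.611]
force: [0.3, 0.6, -0.5]
grip_width: 0.0359
grip_force: 0.0
```

Emit:
move_arm(increments=[[0.38, 0, 0, 0.02, 0, 0, 0], [0.38, 0, 0, 0, 0, 0, 0]])

```text
time_s: 9.9
ee_pos: [0.5433, 0.0004, 0.0082]
eef_rot: [-3.141, 0.0, 1.611]
force: [0.2, -0.3, 0.5]
grip_width: 0.0356
grip_force: 0.0
```

```bash
python3 - <<'E'
from h import *
s=ctrl.camera("side"); w=ctrl.camera("wrist")
cv2.imwrite("pics/p4.png",np.hstack([cv2.resize(s["color"][195:255,220:300],(480,360),interpolation=cv2.INTER_CUBIC),cv2.resize(w["color"][110:350,180:390],(315,360))]))
o=ctrl.get_obs();T=np.eye(4);T[:3,:3]=rot(o).as_matrix();T[:3,3]=o["ee_pos"]
w["pose"]=T@np.array(w["tool_from_camera"]);print(o["ee_pos"],w["tool_from_camera"])
for z in (.01,.02,.03,.035): print(z,[np.round(((proj(s,[.5434+x,-.007,z])[0]-[220,195])*6)) for x in(-.018,.018)],[np.round((proj(w,[.5434+x,.008,z])[0]-[180,110])*1.5)+[480,0] for x in(-.018,.018)])
E
```

```text
[5.43358708e-01 4.03872870e-04 8.33377631e-03] [[-5.71037385e-05 -9.72403532e-01 -2.33305311e-01  6.74708762e-02]
 [ 9.99999688e-01  1.28322805e-04 -7.79601925e-04 -6.40147171e-04]
 [ 7.88026057e-04 -2.33305283e-01  9.72403221e-01 -2.03218330e-01]
 [ 0.00000000e+00  0.00000000e+00  0.00000000e+00  1.00000000e+00]]
0.01 [array([182., 239.]), array([275., 230.])] [array([595., 174.]), array([681., 177.])]
0.02 [array([180., 217.]), array([274., 208.])] [array([593., 181.]), array([683., 185.])]
0.03 [array([179., 195.]), array([274., 186.])] [array([591., 189.]), array([686., 193.])]
0.035 [array([179., 184.]), array([273., 175.])] [array([590., 193.]), array([687., 197.])]
```

View pics/p4.png

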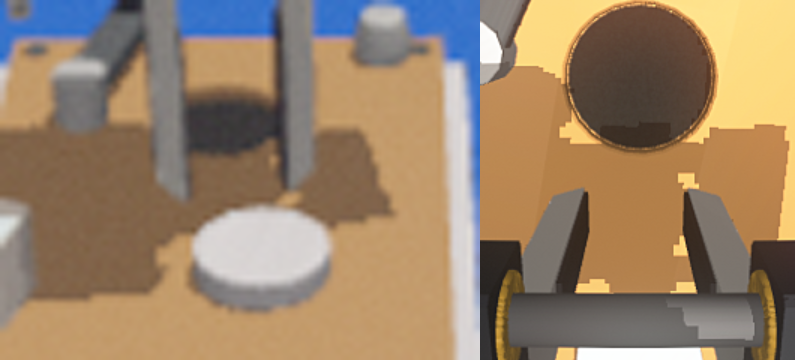

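The tips now sit at about the pallet's face height: side crop (187,198) and (290,188).

Emit:
move_arm(increments=[[0.38, 0, 0, 0.02, 0, 0, 0], [0.38, 0, 0, 0, 0, 0, 0]])

```text
time_s: 10.2
ee_pos: [0.5435, 0.0004, 0.0077]
eef_rot: [3.141, 0.0, 1.611]
force: [-1.8, -0.6, 4.6]
grip_width: 0.0354
grip_force: 2.4
```

Emit:
move_arm(increments=[[0.38, 0, 0, 0.02, 0, 0, 0], [0.38, 0, 0, 0, 0, 0, 0]])

```text
time_s: 10.4
ee_pos: [0.5435, 0.0004, 0.0076]
eef_rot: [3.141, 0.0, 1.611]
force: [-6.9, 0.4, 16.3]
grip_width: 0.0358
grip_force: 8.4
```

Contact was at a reported z of 0.0078, so the true tip height is reported + 22 mm. I'll go back over the blank and lower the tips behind it.

Emit:
move_arm(increments=[[0.38, 0, 0, -0.3, 0, 0, 0], [0.38, 0, 0, -0.3, 0, 0, 0], [0.38, -0.2, 0, 0, 0, 0, 0], [0.38, -0.3, 0, 0, 0, 0, 0], [0.38, -0.3, 0, 0, 0, 0, 0], [0.38, -0.3, 0, 0, 0, 0, 0], [0.38, -0.3, 0, 0, 0, 0, 0], [0.38, -0.3, 0, 0, 0, 0, 0], [0.38, -0.3, 0, 0, 0, 0, 0], [0.38, -0.04, 0, 0.1, 0, 0, 0], [0.38, 0, 0, 0.2, 0, 0, 0], [0.38, 0, 0, 0.1, 0, 0, 0], [0.38, 0, 0, 0.1, 0, 0, 0], [0.38, 0, 0, 0, 0, 0, 0]])

```text
time_s: 11.8
ee_pos: [0.547, -0.1009, 0.0104]
eef_rot: [-3.14, -0.0, 1.611]
force: [-0.8, -0.5, -0.4]
grip_width: 0.0358
grip_force: 0.0
```

```bash
python3 -c "
from h import *
delta([.5465,-.1,.0108],1.608)"
```

```text
t 11.8 pos [ 0.547  -0.1009  0.0104] shift units [ 0.019 -0.01  -0.007] toolx yaw 1.611 tool z [-0.001  0.    -1.   ] F [-0.8 -0.5 -0.4] w 0.03577509813636212
rz turn 0.003
```

Emit:
move_arm(increments=[[0.38, 0.1, 0, 0, 0, 0, 0], [0.38, 0.1, 0, 0, 0, 0, 0], [0.38, 0.1, 0, 0, 0, 0, 0], [0.38, 0.1, 0, 0, 0, 0, 0], [0.38, 0.1, 0, 0, 0, 0, 0], [0.38, 0.1, 0, 0, 0, 0, 0], [0.38, 0.1, 0, 0, 0, 0, 0], [0.38, 0.1, 0, 0, 0, 0, 0], [0.38, 0.1, 0, 0, 0, 0, 0], [0.38, 0.1, 0, 0, 0, 0, 0]])

```text
time_s: 12.8
ee_pos: [0.5455, -0.0511, 0.0114]
eef_rot: [3.141, 0.0, 1.611]
force: [0.3, -0.9, 1.3]
grip_width: 0.0357
grip_force: 0.5
```

Emit:
move_arm(increments=[[0.38, 0.1, 0, 0, 0, 0, 0], [0.38, 0.1, 0, 0, 0, 0, 0], [0.38, 0.1, 0, 0, 0, 0, 0], [0.38, 0.1, 0, 0, 0, 0, 0], [0.38, 0.1, 0, 0, 0, 0, 0], [0.38, 0.1, 0, 0, 0, 0, 0], [0.38, 0.1, 0, 0, 0, 0, 0], [0.38, 0.1, 0, 0, 0, 0, 0], [0.38, 0.05, 0, 0, 0, 0, 0], [0.38, 0, 0, 0, 0, 0, 0]])

```text
time_s: 13.8
ee_pos: [0.5437, -0.0087, 0.0113]
eef_rot: [-3.141, -0.0, 1.611]
force: [-0.6, 0.6, 0.6]
grip_width: 0.0356
grip_force: 0.0
```

```bash
python3 - <<'E'
from h import *
delta([.542,.0234,.0108],1.608)
w=ctrl.camera("wrist");o=ctrl.get_obs();T=np.eye(4);T[:3,:3]=rot(o).as_matrix();T[:3,3]=o["ee_pos"]+[0,0,.022]
w["pose"]=T@np.array(w["tool_from_camera"])
print([proj(w,p) for p in ([.542,.049,.03],[.543,.02,.042])])
cv2.imwrite("pics/p5.png",w["color"][60:330,150:420])
E
```

```text
t 13.8 pos [ 0.5437 -0.0087  0.0113] shift units [ 0.642 -0.008  0.01 ] toolx yaw 1.611 tool z [-0.  0. -1.] F [-0.6  0.6  0.6] w 0.03556435069729376
rz turn 0.003
[array([[286.02966733, 145.0136879 ]]), array([[285.79352128, 195.86187952]])]
```

View pics/p5.png

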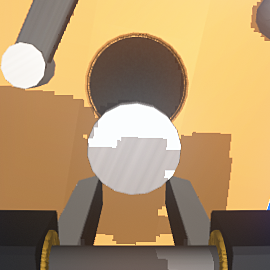

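The blank is between the tips at crop (134,148) and is heading into the pocket at (137,85), so it's lined up.

Emit:
move_arm(increments=[[0.38, 0.08, 0, 0, 0, 0, 0], [0.38, 0.08, 0, 0, 0, 0, 0], [0.38, 0.08, 0, 0, 0, 0, 0], [0.38, 0.08, 0, 0, 0, 0, 0], [0.38, 0.06, 0, 0, 0, 0, 0], [0.38, 0.06, 0, 0, 0, 0, 0], [0.38, 0.06, 0, 0, 0, 0, 0], [0.38, 0.06, 0, 0, 0, 0, 0], [0.38, 0.03, 0, 0, 0, 0, 0], [0.38, 0, 0, 0, 0, 0, 0]])

```text
time_s: 14.85
ee_pos: [0.5425, 0.0206, 0.0113]
eef_rot: [-3.142, -0.0, 1.611]
force: [0.7, -0.4, -0.5]
grip_width: 0.0357
grip_force: 0.1
```

```bash
python3 - <<'E'
from h import *
delta([.542,.0234,.0108],1.608)
w=ctrl.camera("wrist");s=ctrl.camera("side")
cv2.imwrite("pics/p6.png",np.hstack([cv2.resize(w["color"][80:300,175:395],(400,400)),cv2.resize(s["color"][190:250,225:285],(400,400),interpolation=cv2.INTER_CUBIC)]))
E
```

```text
t 14.85 pos [0.5425 0.0206 0.0113] shift units [ 0.056 -0.008  0.01 ] toolx yaw 1.611 tool z [-0.  0. -1.] F [ 0.7 -0.4 -0.5] w 0.03573297293191786
rz turn 0.003
```

View pics/p6.png

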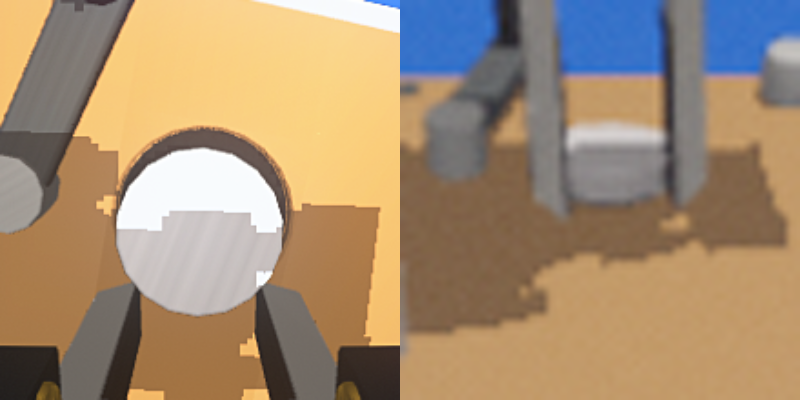

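The blank is at left crop (200,232). It is partly over the pocket, whose centre is about (204,214), and hasn't dropped yet, so I'll keep pushing with a slight shift to the right.

Emit:
move_arm(increments=[[0.38, 0.04, 0.01, 0, 0, 0, 0], [0.38, 0.04, 0.01, 0, 0, 0, 0], [0.38, 0.04, 0, 0, 0, 0, 0], [0.38, 0.02, 0, 0, 0, 0, 0], [0.38, 0, 0, 0, 0, 0, 0]])

```text
time_s: 15.45
ee_pos: [0.5434, 0.0274, 0.0114]
eef_rot: [3.141, 0.0, 1.611]
force: [0.8, -1.3, -1.2]
grip_width: 0.0357
grip_force: 0.9
```

```bash
python3 - <<'E'
from h import *
delta([.542,.0234,.0108],1.608)
w=ctrl.camera("wrist");s=ctrl.camera("side")
cv2.imwrite("pics/p7.png",np.hstack([cv2.resize(w["color"][80:300,175:395],(400,400)),cv2.resize(s["color"][190:250,225:285],(400,400),interpolation=cv2.INTER_CUBIC)]))
E
```

```text
t 15.45 pos [0.5434 0.0274 0.0114] shift units [-0.079 -0.03   0.012] toolx yaw 1.611 tool z [ 0. -0. -1.] F [ 0.8 -1.3 -1.2] w 0.035736296745553654
rz turn 0.003
```

View pics/p7.png

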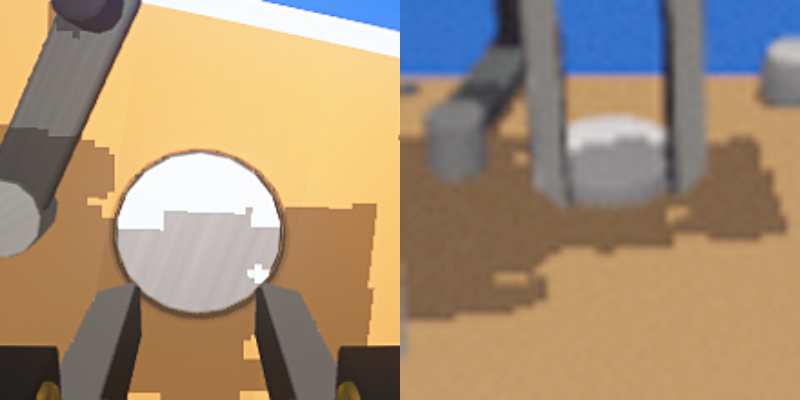

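The blank now fills the pocket evenly: left crop centre (199,232), with the rim visible all round. I'll back off, rise, and measure again.

Emit:
move_arm(increments=[[0.38, -0.15, 0, 0, 0, 0, 0], [0.38, -0.15, 0, -0.1, 0, 0, 0], [0.38, -0.2, 0, -0.6, 0, 0, 0], [0.38, -0.3, 0, -0.7, 0, 0, 0], [0.38, -0.3, 0, -0.7, 0, 0, 0], [0.38, 0, 0, -0.6, 0, 0, 0], [0.38, 0, 0, 0, 0, 0, 0], [0.38, 0, 0, 0, 0, 0, 0]])

```text
time_s: 16.35
ee_pos: [0.5455, -0.0279, 0.1466]
eef_rot: [3.141, 0.0, 1.61]
force: [0.5, -0.0, -1.2]
grip_width: 0.0357
grip_force: 0.0
```

```bash
cat >> h.py <<'E'
def wrist():
    o=ctrl.get_obs(); w=ctrl.camera("wrist"); T=np.eye(4);T[:3,:3]=rot(o).as_matrix();T[:3,3]=np.array(o["ee_pos"])+[0,0,.022]
    w["pose"]=T@np.array(w["tool_from_camera"]); return w
E
python3 - <<'E'
from h import *
delta([.52,.11,.2])
w=wrist(); im=w["color"]; cv2.imwrite("w2.png",im)
S=im.max(2).astype(int)-im.min(2);V=im.max(2).astype(int)
g=proj(w,[.5425,.052,.035])[0]; print("pred",g)
b=blob((S<45)&(V>110),g); e=cv2.fitEllipse(max(cv2.findContours(b[2].astype(np.uint8),0,2)[0],key=len))
print("blank",b[:2],e,ray(w,e[0],.035))
for z in(.035,.042):  # expected image diameter at that height
    q=proj(w,[[.5425-.025,.052,z],[.5425+.025,.052,z],[.5425,.027,z],[.5425,.077,z]]);print(z,np.linalg.norm(q[0]-q[1]),np.linalg.norm(q[2]-q[3]))
for k,z in [("clamp_post",.06),("clamp_pivot",.045),("clamp",.045)]:
    for r in ctrl.cut_out(k,w)[:2]:
        ys,xs=np.where(r["mask"]); print(k,r["conf"],np.round(r["centre"]),len(xs),(xs.min(),xs.max(),ys.min(),ys.max()),ray(w,r["centre"][::-1],z))
# pivot top (light grey) and post (black)
pv=proj(w,[.488,.0605,.052])[0]; po=proj(w,[.516,.115,.075])[0]; print("pred pivot,post",pv,po)
b=blob((S<30)&(V>150),pv); print("pivot",b[:2],ray(w,b[0],.052))
b=blob((V<60),po); ys,xs=np.where(b[2]); print("post dark",b[:2],xs.min(),xs.max(),ys.min(),ys.max(),ray(w,b[0],.065))
# old shot re-evaluated with height correction
c=dict(np.load("w0.npz")); c["pose"][2,3]+=.022
for n,q,z in [("pivot",(246.5,127),.052),("post",(268.5,76.5),.075),("pocket",(291,136),.03),("nut",(351,105),.05)]: print(n,ray(c,q,z))
E
```

```text
t 16.35 pos [ 0.5455 -0.0279  0.1466] shift units [ 2.777 -0.399 -1.068] toolx yaw 1.61 tool z [ 0.001 -0.    -1.   ] F [ 0.5 -0.  -1.2] w 0.035723156243573764
pred [284.59009386 115.71490273]
blank (array([283.64235392, 114.36759221]), np.int32(2413)) ((283.6815185546875, 114.38497924804688), (54.29743194580078, 55.03386688232422), 177.6355438232422) [0.54156808 0.05322388 0.035     ]
0.035 51.43937458989475 52.728153397510866
0.042 52.53804963960662 53.860753470589664
clamp_post 0.67 [ 71. 238.] 2417 (np.int64(209), np.int64(266), np.int64(18), np.int64(116)) [0.49984165 0.08822937 0.06      ]
clamp_pivot 0.76 [ 68. 236.] 2406 (np.int64(209), np.int64(265), np.int64(18), np.int64(117)) [0.49629735 0.09274585 0.045     ]
clamp 0.89 [ 65. 239.] 2451 (np.int64(209), np.int64(265), np.int64(17), np.int64(116)) [0.49855009 0.09599916 0.045     ]
pred pivot,post [225.72365355 103.35934741] [255.65817523  34.78261429]
pivot (array([220.9960396 , 103.68514851]), np.int32(505)) [0.48363933 0.06007486 0.052     ]
post dark (array([236.72624434, 291.02714932]), np.int32(442)) 201 251 238 308 [ 0.50127704 -0.12042653  0.065     ]
pivot [0.48572643 0.05885627 0.052     ]
post [0.51254901 0.11788192 0.075     ]
pocket [0.54307034 0.04960139 0.03      ]
nut [0.61631786 0.09207171 0.05      ]
```

```bash
python3 - <<'E'
from h import *
s=ctrl.camera("side"); im=s["color"]
for r in ctrl.cut_out("blank",s)[:5]:
    ys,xs=np.where(r["mask"]); print(round(r["conf"],2),np.round(r["centre"],1),xs.min(),xs.max(),ys.min(),ys.max())
print("rows of column 256:"); print([(y,*im[y,257].tolist()) for y in range(204,226)])
for z in(.035,.042,.03,.023): print(z,proj(s,[[.5425,.052-.025,z],[.5425,.052,z],[.5425,.052+.025,z]])[:,1], proj(s,[.5425,.052,z])[0,0])
w=cv2.imread("w2.png"); print("wrist col 284 gray",[int(v) for v in cv2.cvtColor(w,6)[80:150,284]]); print("row 114",[int(v) for v in cv2.cvtColor(w,6)[114,248:320]])
# dark post pixels
V=w.max(2); ys,xs=np.where(V[:60,200:300]<70); print(len(xs),xs.min()+200,xs.max()+200,ys.min(),ys.max(),xs.mean()+200,ys.mean())
E
```

```text
0.91 [290.4 324.8] 313 338 282 302
0.73 [307.  235.1] 224 250 295 317
0.69 [304.6 280.4] 268 295 292 315
0.64 [229.3 367.3] 357 379 223 238
0.55 [215.3 255.3] 247 266 207 220
rows of column 256:
[(204, 105, 151, 191), (205, 104, 151, 192), (206, 103, 151, 191), (207, 165, 181, 202), (208, 199, 202, 210), (209, 205, 205, 210), (210, 208, 209, 213), (211, 207, 207, 214), (212, 206, 207, 212), (213, 208, 210, 214), (214, 207, 207, 212), (215, 208, 208, 213), (216, 208, 209, 213), (217, 199, 200, 204), (218, 164, 165, 169), (219, 129, 128, 130), (220, 120, 135, 153), (221, 108, 147, 183), (222, 106, 152, 193), (223, 103, 151, 192), (224, 104, 151, 191), (225, 89, 123, 160)]
0.035 [217.17938298 211.74261644 206.53147812] 254.64849883552586
0.042 [214.62099386 209.21908923 204.04239125] 254.5344670317018
0.03 [218.99533789 213.53413639 208.29883939] 254.72956337626994
0.023 [221.52173854 216.02697213 210.75846302] 254.84251416086826
wrist col 284 gray [216, 217, 217, 217, 218, 221, 144, 255, 253, 251, 251, 251, 251, 251, 251, 251, 251, 251, 251, 251, 251, 251, 251, 251, 251, 251, 251, 251, 251, 251, 251, 251, 251, 251, 251, 251, 251, 251, 251, 251, 251, 251, 251, 251, 251, 251, 251, 251, 251, 251, 251, 251, 251, 251, 251, 251, 251, 251, 251, 251, 252, 255, 251, 67, 84, 98, 160, 166, 204, 216]
row 114 [210, 210, 210, 210, 211, 218, 193, 125, 73, 255, 255, 252, 251, 251, 251, 251, 251, 251, 251, 251, 251, 251, 251, 251, 251, 251, 251, 251, 251, 251, 251, 251, 251, 251, 251, 251, 251, 251, 251, 251, 251, 251, 251, 251, 251, 251, 251, 251, 251, 251, 251, 251, 251, 251, 251, 251, 251, 251, 251, 251, 251, 255, 255, 76, 103, 130, 202, 226, 219, 213, 214, 214]
7 249 258 28 43 252.71428571428572 40.57142857142857
```

The side view now shows only about 1.5 rows of the blank's wall, against about 4.5 before, so it is seated. Next is the clamp: I'll straddle the post from above.

Emit:
move_arm(increments=[[0.5, 0.29, -0.054, 0, 0, 0, 0], [0.5, 0.29, -0.054, 0, 0, 0, 0], [0.5, 0.29, -0.054, 0, 0, 0, 0], [0.5, 0.29, -0.054, 0, 0, 0, 0], [0.5, 0.29, -0.054, 0, 0, 0, 0], [0.5, 0.29, -0.054, 0, 0, 0, 0], [0.5, 0.29, -0.054, 0, 0, 0, 0], [0.5, 0.29, -0.054, 0, 0, 0, 0], [0.5, 0.29, -0.054, 0, 0, 0, 0], [0.5, 0.29, -0.054, 0, 0, 0, 0], [0.5, 0, 0, 0, 0, 0, 0.121], [0.5, 0, 0, 0, 0, 0, 0.121], [0.5, 0, 0, 0, 0, 0, 0.121], [0.5, 0, 0, 0, 0, 0, 0.121], [0.5, 0, 0, 0, 0, 0, 0], [0.5, 0, 0, 0, 0, 0, 0]])

```text
time_s: 18.25
ee_pos: [0.5126, 0.1167, 0.1463]
eef_rot: [-3.142, 0.0, 1.131]
force: [-0.4, -0.5, 0.9]
grip_width: 0.0469
grip_force: 0.0
```

```bash
python3 - <<'E'
from h import *
delta([.5127,.116,.036],1.125)
w=wrist(); cv2.imwrite("w3.png",w["color"]); im=w["color"]
print("post pred",proj(w,[[.5127,.116,.075],[.5127,.116,.05]]).tolist(),"pivot pred",proj(w,[.486,.06,.052]))
for r in ctrl.cut_out("clamp_post",w)[:2]:
    ys,xs=np.where(r["mask"]); print(r["conf"],r["centre"],xs.min(),xs.max(),ys.min(),ys.max())
t=ctrl.camera("top"); V=t["color"].max(2)
print(ctrl.get_obs()["qpos"])
s=ctrl.camera("side"); print("side post pred",proj(s,[[.5127,.116,.075],[.5127,.116,.05]]).tolist())
m=s["color"][170:215,225:262].max(2)<65
for r in m[::1]: print("".join("#" if v else "." for v in r))
E
```

```text
t 18.25 pos [0.5126 0.1167 0.1463] shift units [-0.011  0.007  2.207] toolx yaw 1.131 tool z [-0. -0. -1.] F [-0.4 -0.5  0.9] w 0.04687922873193753
rz turn 0.006
post pred [[284.90123801721944, 205.34908877086917], [284.8244186316984, 199.65184991181593]] pivot pred [[284.49333405 259.82959738]]
[ 1.53668370e-01  2.79357153e-01  1.63535195e+00 -1.23300460e-05
  1.22693605e+00  5.95394644e-01]
side post pred [[239.35198222271032, 185.62184083977357], [239.91892588266683, 194.5411959834002]]
.....................................
.....................................
.....................................
.....................................
.....................................
.....................................
.....................................
.....................................
.....................................
.....................................
.....................................
.....................................
.....................................
.....................................
.....................................
...................................
[... 404 characters left out ...]
................
...............##...#................
...................#.................
..................##.................
..................#..................
.................##..................
................##...................
................#....................
...............#.....................
..............##.....................
..............#......................
.....................................
.....................................
.....................................
.....................................
.....................................
.....................................
.....................................
.....................................
```

```bash
python3 - <<'E'
import cv2
g=cv2.cvtColor(cv2.imread("w3.png"),6)
for y in range(165,240,5): print(y,"".join("#" if v<40 else "+" if v<90 else "-" if v<150 else "." for v in g[y,230:345]))
E
```

```text
165 -----------------------------------------------------------------------------------------------------------------..
170 ------------------------------------------------------------------------------------------------...................
175 ------------------------------------------------------------------------------.....................................
180 -------------------------------------------------------------.......................................-+++--+----....
185 --------------------------------------------.......................................++++--+--.......................
190 --------------------------.......................................-++++++---........................................
195 ---------.....................................--+++++++-++---......................................................
200 .............................--++++++----------+-++++++++++++-------...-------------...............................
205 ...........--+++++++--------------------------++++++++++++++++++++------------------...............................
210 ....-------------------------------------------+++++++++++++++++++------------------...............................
215 ......-------++++++++--------------------------+++++++++++++++++++------------------...............................
220 +.......-----+++++++---------------------------++++++-++++---++-++------------------...............................
225 +++......----------..--------------------------++++++++++++-+++-++------------------...........---.................
230 +++++......--------...-------------------------++++++++++++-++++++------------------.....--........................
235 +++--+.--....------...-------------------------++++++++++++-++++++------------------..--...........................
```

The dark post is at about (286,205), where I predicted it, midway between the fingers.

Emit:
move_arm(increments=[[0.5, 0, 0, 0.3, 0, 0, 0], [0.5, 0, 0, 0.4, 0, 0, 0], [0.5, 0, 0, 0.4, 0, 0, 0], [0.5, 0, 0, 0.3, 0, 0, 0], [0.5, 0, 0, 0.3, 0, 0, 0], [0.5, 0, 0, 0.3, 0, 0, 0], [0.5, 0, 0, 0.2, 0, 0, 0], [0.5, 0, 0, 0, 0, 0, 0]])

```text
time_s: 19.25
ee_pos: [0.5121, 0.1162, 0.0353]
eef_rot: [-3.14, 0.001, 1.127]
force: [-1.2, 0.1, 1.3]
grip_width: 0.0469
grip_force: 0.0
```

Emit:
move_arm(increments=[[0.28, 0, 0, 0, 0, 0, 0], [0.28, 0, 0, 0, 0, 0, 0], [0.28, 0, 0, 0, 0, 0, 0], [0.28, 0, 0.06, 0, 0, 0, 0], [0.28, 0, 0.06, 0, 0, 0, 0], [0.28, 0, 0, 0, 0, 0, 0]])

```text
time_s: 19.85
ee_pos: [0.5185, 0.1135, 0.0364]
eef_rot: [3.141, -0.0, 1.127]
force: [0.9, 0.1, 0.1]
grip_width: 0.0262
grip_force: 0.0
```

Emit:
move_arm(increments=[[0.28, -0.018, 0.124, 0, 0, 0, 0.1], [0.28, -0.018, 0.124, 0, 0, 0, 0.1], [0.28, -0.018, 0.124, 0, 0, 0, 0.1], [0.28, -0.018, 0.124, 0, 0, 0, 0.1], [0.28, -0.018, 0.124, 0, 0, 0, 0.1], [0.28, -0.018, 0.124, 0, 0, 0, 0.1], [0.28, 0, 0, 0, 0, 0, 0]])

```text
time_s: 20.55
ee_pos: [0.5431, 0.0858, 0.0363]
eef_rot: [3.142, -0.0, 0.525]
force: [0.4, 0.5, 0.5]
grip_width: 0.0262
grip_force: 0.0
```

```bash
cat > tgt.py <<'E'
from h import *
import sys
phi=float(sys.argv[1]); u=np.array([np.cos(phi),np.sin(phi)]); v=np.array([u[1],-u[0]])
p=np.array([.486,.060])+.062*u+.006*v; delta([*p,.036],phi)
w=wrist(); g=cv2.cvtColor(w["color"],6)
for y in range(170,245,8): print(y,"".join("#" if q<40 else "+" if q<90 else "-" if q<150 else "." for q in g[y,230:345]))
E
python3 tgt.py 0.525
```

```text
t 20.55 pos [0.5431 0.0858 0.0363] shift units [-0.007 -0.007  0.006] toolx yaw 0.525 tool z [ 0. -0. -1.] F [0.4 0.5 0.5] w 0.026204641692386187
rz turn -0.0
170 ---------------------------....................+...................................................................
178 ---------------------...................--.........................................................................
186 --------------....................+-...............................................................................
194 --------...................--......................................................................................
202 --...................+-............................................................................................
210 ..............-+...................................................................................................
218 ........+-.........................................................................................................
226 .-+...............................--.....-..----...----............................----------------..--------------
234 --------....-..-----------...+----------++++++++++--------+------------------......................................
242 ---------------------------++++--+++++++++++++++++++++++++++---------........-++++--------------------.............
```

Emit:
move_arm(increments=[[0.28, -0.018, 0.124, 0, 0, 0, 0.1], [0.28, -0.018, 0.124, 0, 0, 0, 0.1], [0.28, -0.018, 0.124, 0, 0, 0, 0.1], [0.28, -0.018, 0.124, 0, 0, 0, 0.1], [0.28, -0.018, 0.124, 0, 0, 0, 0.1], [0.28, -0.018, 0.1, 0, 0, 0, 0.08], [0.28, 0, 0, 0, 0, 0, 0]])

```text
time_s: 21.3
ee_pos: [0.5476, 0.0505, 0.0364]
eef_rot: [3.142, 0.0, -0.052]
force: [0.5, 0.4, -0.1]
grip_width: 0.0262
grip_force: 0.0
```

Emit:
move_arm(increments=[[0.28, 0, 0.04, 0, 0, 0, 0.04], [0.28, 0, 0.04, 0, 0, 0, 0.04], [0.28, 0, 0, 0, 0, 0, 0]])

```text
time_s: 21.6
ee_pos: [0.5473, 0.0469, 0.0363]
eef_rot: [3.142, 0.0, -0.13]
force: [0.5, 0.2, -0.8]
grip_width: 0.0265
grip_force: 0.0
```

```bash
python3 tgt.py -0.135
```

```text
t 21.6 pos [0.5473 0.0469 0.0363] shift units [-0.01   0.026  0.006] toolx yaw -0.13 tool z [-0.  0. -1.] F [ 0.5  0.2 -0.8] w 0.02651225611364753
rz turn 0.005
170 ...................................................................................................................
178 ...................................................................................................................
186 ...................................................................................................................
194 ...................................................................................................................
202 ........................................---------++++------........................................................
210 ........................--+------.............................------+++++++--......................................
218 ................-++--.....................................................---+++++++-..............................
226 ...........---.................-++++++++++++++++++++++++++.......................-++++++--.........................
234 .........--.................--------+++++++++++++++------++.........................++++++--........--------------.
242 ......--------------------++++++++++++++++++++++++++++++--+...................++++---------------------------------
```

Emit:
move_arm(increments=[[0.28, 0, 0.05, 0, 0, 0, 0.02], [0.28, 0, 0.05, 0, 0, 0, 0], [0.28, 0, 0, 0, 0, 0, 0]])

```text
time_s: 21.95
ee_pos: [0.5469, 0.0425, 0.0364]
eef_rot: [-3.14, -0.0, -0.152]
force: [2.7, 8.4, -1.7]
grip_width: 0.0263
grip_force: 3.8
```

Emit:
move_arm(increments=[[0.28, 0, 0.04, 0, 0, 0, 0], [0.28, 0, 0, 0, 0, 0, 0]])

```text
time_s: 22.15
ee_pos: [0.5469, 0.0421, 0.0364]
eef_rot: [-3.138, -0.001, -0.152]
force: [4.0, 18.7, -2.5]
grip_width: 0.0265
grip_force: 9.8
```

The force rose to 19 N, so the arm is on its stop. I'll relax and rise clear.

Emit:
move_arm(increments=[[0.28, 0, -0.08, 0, 0, 0, 0], [0.28, 0, -0.08, 0, 0, 0, 0], [0.4, 0, 0, 0, 0, 0, 0], [0.4, 0, 0, 0, 0, 0, 0], [0.4, 0, 0, 0, 0, 0, 0], [0.4, 0, 0, -0.2, 0, 0, 0], [0.4, 0, 0, -0.4, 0, 0, 0], [0.4, 0, 0, -0.6, 0, 0, 0], [0.4, 0, 0, -0.6, 0, 0, 0], [0.4, 0, 0, -0.6, 0, 0, 0], [0.4, 0, 0, -0.6, 0, 0, 0], [0.4, -0.3, 0, 0, 0, 0, 0], [0.4, -0.5, 0, 0, 0, 0, 0], [0.4, -0.5, 0, 0, 0, 0, 0], [0.4, 0, 0, 0, 0, 0, 0], [0.4, 0, 0, 0, 0, 0, 0]])

```text
time_s: 23.75
ee_pos: [0.4837, 0.0575, 0.1873]
eef_rot: [-3.141, -0.002, -0.153]
force: [-0.3, -0.0, -0.1]
grip_width: 0.0377
grip_force: 0.0
```

```bash
python3 - <<'E'
from h import *
delta([.5,.05,.2])
w=wrist(); g=cv2.cvtColor(w["color"],6)
u=np.array([np.cos(-.155),np.sin(-.155),0]); P=np.array([.486,.06,0])
print("pred shut post",proj(w,P+.062*u+[0,0,.075]),"pocket",proj(w,[.542,.0525,.035]),"pivot",proj(w,P+[0,0,.052]))
for r in ctrl.cut_out("clamp",w)[:1]:
    ys,xs=np.where(r["mask"]); e=cv2.minAreaRect(np.c_[xs,ys].astype(np.float32)); print(r["conf"],r["centre"],xs.min(),xs.max(),ys.min(),ys.max(),e)
x,y=proj(w,P+.062*u+[0,0,.075])[0].astype(int)
for k in range(y-70,y+80,6): 
    if 0<=k<420: print(k,"".join("#" if q<40 else "+" if q<90 else "-" if q<150 else "." if q<240 else " " for q in g[k,max(x-60,0):x+60]))
s=ctrl.camera("side")
for r in ctrl.cut_out("clamp",s)[:1]: print(r["conf"],r["centre"]); 
print(proj(s,[P+.062*u+[0,0,.075],P+.031*u+[0,0,.049]]))
E
```

```text
t 23.75 pos [0.4837 0.0575 0.1873] shift units [ 0.344  0.098 -0.253] toolx yaw -0.153 tool z [ 0.002 -0.    -1.   ] F [-0.3 -0.  -0.1] w 0.03766484399274214
pred shut post [[280.87102248 131.67205662]] pocket [[280.04802962 136.48167999]] pivot [[281.0377437  189.67180643]]
0.63 [160.2, 280.1] 272 292 122 202 ((282.0, 162.0), (80.0, 20.0), 90.0)
61 .......       ...---....................................................................................................
67 ...               ..----................................................................................................
73 .-...             .-------..............................................................................................
79 ....----------------++-.................................................................................................
85 ...........------.......................................................................................................
91 ........................................................................................................................
97 ....
[... 1744 characters left out ...]
1   ....................................................--------.---------................................................
187   ....................................................   ..      ..    .-...............................................
193    ..................................................... .. ........... ................................................
199    ................................................................  .-.................................................
205    .....................................................................................................................
0.7 [210.4, 251.9]
[[256.08213734 197.23314411]
 [243.41549028 206.91619579]]
```

The arm lies along the pallet's +x over the blank, the blank sits evenly in the pocket, and the gripper is clear.

```bash
python3 -c "
from station import ctrl
print(ctrl.hand_in())"
```

```text
the job is handed in; nothing more can be done
None
```

I pushed the blank into the pocket, swung the clamp shut over it onto its stop, moved the gripper clear and handed the job in at about 24 s; the hand-in returned no verdict.

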